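# Wax the worn spot on the tilting pegboard

### The job

Take the sprung dauber out of its wooden block and dip its felt tip into the white cup until it lightly touches the wax cake at the bottom. Then press the tip gently on the ringed worn spot of the sloping pegboard, with the dauber square to the board and the tip's spring pushed only part of the way in, without shifting the board, the cup or the other nursery things. Finish like that: still gripping the dauber and holding it on the spot.

Things in the scene. Friction and masses are not known exactly. Their poses are not given: they have to be found in the camera images.
- dauber_grip (a point): middle of the dauber's round blue handle (20 mm thick), 105 mm above the felt tip's end, 45 mm below the handle's top end; z axis along the dauber away from the tip. The dauber starts upright in the block with its collar resting on the block's top; lift it 55 mm or more to clear
- felt_tip (a point): centre of the flat end face of the dauber's felt tip; z axis along the dauber towards the handle. The tip slides into the stem on a spring
- plunger (a joint): how far the felt tip is pushed into the dauber, m: 0 is fully out, 0.010 is the stop; the spring pushes back with 1 N at 0 rising evenly to 6 N at 0.010, and the tip comes out again by itself
- dauber: the whole loose dauber, 150 mm long, about 90 g; origin at the felt end with the tip fully out, z axis towards the handle. From the felt end: white felt tip 14 mm thick (18 mm long), steel stem 16 mm thick, brass collar 32 mm wide from 52 to 57 mm, then the blue handle up to 150 mm
- block: the dauber's dark wooden block, 70 x 70 x 60 mm, fixed; origin at the centre of its underside; vertical through hole 19 mm wide at its centre
- cup: loose white ceramic cup, 60 mm high, 80 mm wide at the rim, walls 4 mm, 400 g; origin at the centre of its underside
- wax_top (a point): centre of the top face of the hard yellow wax cake in the cup, 63 mm across, 20 mm above the cup's underside and 40 mm below its rim; part of the cup
- board: pine pegboard 180 x 220 x 14 mm on a stand, hinged at its lower edge, nearer the robot; a friction hinge keeps its slope (15 to 32 degrees, varies) but yields to a hard push. Origin on the hinge, mid underside; x up the slope, y along the hinge, z square out of its face. Two pegs 10 mm thick, 25 mm tall, 165 mm up the slope and 90 mm either side
- board_edge (a point): middle of the board's upper edge, on its face
- spot (a point): centre of the worn spot on the board's face: a pale disc 22 mm across in a dark red ring 32 mm across, half-way up the board, up to 55 mm to either side of its middle; z axis square out of the board, x up the slope, y along the hinge
- jar: bystander: glass jar with wooden cap, 60 mm wide, 85 mm tall; origin under its centre
- ring: bystander: beech teething ring lying flat, 72 mm wide, 12 mm thick; origin under its centre
- keys: bystander: plastic keys rattle lying flat, about 110 x 90 x 10 mm; origin under its middle
- teether: bystander: mustard teether 72 mm wide, 13 mm thick, threaded on an upright wooden peg that rises to 64 mm above the table; origin under its centre

How it is judged:
On the way:
1. the felt tip, inside the cup, touches the wax cake (horizontal distance between felt_tip and wax_top below 0.03 m and z of felt_tip in the frame of cup below 0.025 m and contact force between dauber and cup above 0.3 N), for 0.1 s.
At the end, for the whole second after the job is handed in: Gripper holding the dauber at rest: felt tip within 10 mm of the spot centre, axis within 0.14 rad of square to the board, pushing 0.7 to 9 N with the tip 1 to 9.5 mm in; board upper edge within 12 mm and cup within 30 mm of their starts (distance between felt_tip and spot below 0.01 m and angle between the z axis of dauber and the z axis of spot, either way round below 0.14 rad and contact force between dauber and board between 0.7 and 9 N and value of joint plunger between 0.001 and 0.0095 m and contact force between the fingers and dauber above 1 N and linear speed of dauber below 0.02 m/s and distance of board_edge from where it was at the start of the episode below 0.012 m and distance of cup from where it was at the start of the episode below 0.03 m); the arm keeps its last pose, push and grip.
It fails at once if the board is pushed off its slope (upper edge moved over 12 mm) (distance of board_edge from where it was at the start of the episode above 0.012 m).
It fails at once if the dauber is pressed hard on the board (over 20 N) (contact force between dauber and board above 20 N).
It fails at once if the cup is shifted over 30 mm or tipped over 0.4 rad (distance of cup from where it was at the start of the episode above 0.03 m or angle between cup's own z axis and vertical above 0.4 rad).
It fails at once if a bystander (jar, ring, keys, teether) is shifted over 30 mm (distance of any of jar, ring, keys, teether from where it was at the start of the episode above 0.03 m).
It also fails if it takes over 54 s, if anything falls off the work surface, if the arm or the gripper's body presses on something with over 40 N, if the wrist force passes 120 N, or if a joint passes its speed limit or range.

### The arm

A 7-joint arm with a two-finger parallel gripper is mounted at the origin on the work surface. World frame = base frame: x ahead of the robot, y to its left, z up, the work surface at z = 0. Lengths are in m, angles in rad, forces in N, time in s.
With the tool pointing down it reaches from about 0.4 to 0.85 m from the base axis. Payload 10.4 kg.
Tool frame: the origin (TCP) lies on the centre line of the jaws, within the pads' length; the fingertips stand 17 mm ahead of it and the grasp point (between the pads) lies 2 mm behind it (manip.tcp_to_tips is the distance from the TCP to the fingertips, in m); z points along the fingers, x is the direction in which the jaws open and shut, and the axes are right-handed (so a half turn about z gives the same grasp; the last joint's range is limited). The gripper opens to 85 mm and grips with 20 to 120 N. Pads are 22 mm wide; open, the fingers measure 114 mm over their backs; the gripper's body (76 mm by 85 mm) begins 54 mm behind the grasp point. The pads swing forward as they close: fully open they stand 13 mm farther back than shut.
Start: joints at [-1.181, 0.332, -0.065, 1.46, 0.022, 1.35, -0.088], TCP at [0.251, 0.573, 0.248] pointing down, gripper open.
Joint ranges: [-2.6, 2.6], [-0.5, 2.12], [-1.47, 1.34], [0.16, 2.42], [-1.27, 4.41], [0.06, 2.06], [-2.6, 2.6]. Speed limits (rad/s): [2.22, 2.22, 2.79, 2.79, 3.14, 3.14, 3.14].

### API

Orientations are given as a unit quaternion [x, y, z, w].
In Python, from workcell import manip gives the robot as it stands.
- The arm moves only by the shell command python3 -m pendant 'ROWS' [FORCE]. ROWS is JSON, a list of rows, each a list of 3 entries, a list of its own where there are three numbers: the shift along the world's x, y, z in cm, then the turn, a rotation vector about the world's x, y, z in degrees, then the closure in counts, from 0 (fully open) to 255 (shut). A call has 1 to 12 rows; each row shifts and turns the pose as measured when the row begins; what a row does not reach is not made up. A row lasts 1/8 s, in which the tool goes at most 62.5 mm and 10.7 degrees, less where a joint would pass 70% of its speed; a pose out of reach is approached as far as the arm can. A call is refused whole if a number of a shift passes 6.25 or a number of a turn 10.7, either way. A call with a gripper value outside its range is refused whole. The fingers move at their own pace and stop on an object; FORCE is the grip in N (left out, the last holds). Time passes only in rows, so rows that do not move let the fingers close. It gives the time, the measured TCP pose, the force and the opening at its end, in the units of the state.
- manip.get_obs(): the state, without advancing time (a new reading comes with each control period).
- manip.camera(name): name is "scene" or "top" or "wrist"; returns a dict with "pixels" (400x640x3 uint8, red, green, blue), "range_z" (400x640 float32, m along the optical axis (not along the pixel's ray), 0 where there is no reading), "K" (3x3 intrinsics, pixels), "origin" and "rotation" of the camera in the world; the wrist camera has in their place "hand_eye" (4x4, takes a point from camera to tool coordinates, whose origin is the TCP and whose axes are the tool frame's). Camera axes: x right, y down, z forward; pixel columns grow to the right and rows downward; lengths in m; the calibration is good to about 2 mm. The wrist camera is an equidistant fisheye: a pixel r from the principal point sees the ray r / f radians off the axis. A picture is of the moment at which its call begins: read the wrist's pose just before it.
- manip.hand_in(): hands the job in, once; it reports no verdict.
The state is a dict: "clock": time; "joint_pos": joint angles; "joint_velocities": joint speeds; "tau": joint torques, N m; "position": TCP position; "ee_rot": TCP orientation; "ft_force": force on the tool from outside, world axes, zero at the start; "torque": the same for the moment, N m; "grip_width": opening from 0.0 (shut) to 1.0 (fully open).
Only numpy, scipy, OpenCV 4.12 (cv2) and the standard library are available. Lean on these libraries where they do the work, as an engineer would, in place of code of your own. Each camera call takes 0.05 s, during which the arm holds its last target.

## Working session

There is one attempt and no reset: what is moved stays moved. The work goes in short steps, Python scripts to look and compute and a shell command to move; the robot and the scene stay as the last step left them, time stands still between calls to the robot, and variables do not carry over. Pictures are saved under pics/ and viewed, and the job is handed in when it is done.

```bash
mkdir -p pics; ls; python3 - <<'E'
from workcell import manip
import cv2,numpy as np
o=manip.get_obs();print(o)
for n in ("scene","top"):
    c=manip.camera(n)
    cv2.imwrite(f"pics/{n}0.png",c["pixels"][...,::-1])
    np.savez(f"{n}0.npz",**c)
    print(n,c["K"],c["origin"],c["rotation"])
E
```

```text
pics
{'clock': 0.0, 'joint_pos': array([-1.18060745,  0.33288204, -0.06474057,  1.46095183,  0.02162166,
        1.34994586, -0.0885274 ]), 'joint_velocities': array([ 0.00059246, -0.00104538, -0.0019944 , -0.00124647,  0.00190027,
       -0.00397104, -0.00128773]), 'tau': array([ 1.16379790e-03, -6.25450444e+01,  4.99126862e-02, -3.91584742e+01,
        1.62856607e-02,  1.02962033e-02,  2.93685912e-05]), 'position': array([0.25056909, 0.57216764, 0.24750468]), 'ee_rot': array([ 8.36997882e-01,  5.47205620e-01, -6.01134200e-04,  4.40361692e-04]), 'ft_force': array([-0.08203011,  0.67174184,  0.4447937 ]), 'torque': array([ 0.0206094 ,  0.00220197, -0.02157885]), 'grip_width': 0.9963726311129532}
scene [[395.40074022   0.         316.59679855]
 [  0.         395.40074022 201.56984988]
 [  0.           0.           1.        ]] [ 1.31600896 -0.0790854   0.75270898] [ 0.67589751  0.60559642 -0.28226682 -0.31103211]
top [[380.83807032   0.         320.09760381]
 [  0.         380.83807032 194.0622648 ]
 [  0.           0.           1.        ]] [ 0.43305951 -0.01556047  0.86908933] [-0.6944323   0.71446415 -0.05813963  0.0626462 ]
```

View pics/scene0.png

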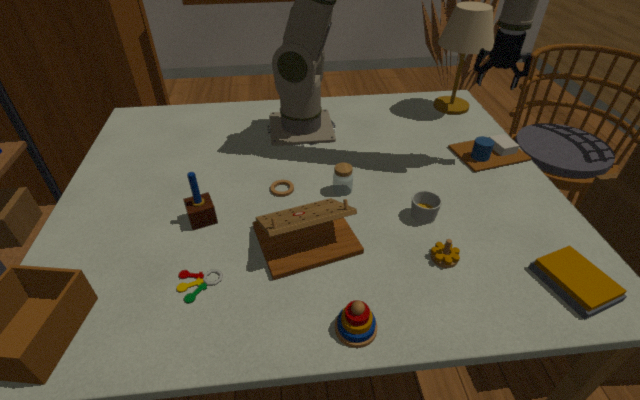

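View pics/top0.png

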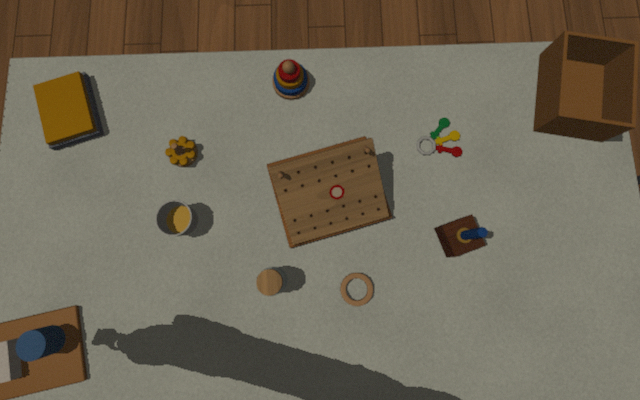

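The scene shows the dauber at about (195,190) px, the cup at (425,207) and the board at (305,225). In the top view the handle is at (480,233), the cup at (176,219), the spot at (337,192), the jar at (269,282), the ring at (357,290) and the teether at (181,151). Next I measure them.

```bash
cat > h.py <<'E'
import numpy as np,cv2
from scipy.spatial.transform import Rotation as R
def cloud(c):
    K=c["K"];z=c["range_z"];h,w=z.shape
    u,v=np.meshgrid(np.arange(w),np.arange(h))
    p=np.stack([(u-K[0,2])/K[0,0]*z,(v-K[1,2])/K[1,1]*z,z],-1)
    r=c["rotation"]; M=R.from_quat(r).as_matrix() if np.size(r)==4 else r
    return p@M.T+c["origin"]
def load(n): return dict(np.load(n))
E
python3 - <<'E'
from h import *
c=load("top0.npz");P=cloud(c);z=c["range_z"]
hsv=cv2.cvtColor(c["pixels"],cv2.COLOR_RGB2HSV)
for n,(u,v) in dict(handle=(482,233),table=(250,100),block=(445,232),wax=(178,219),spot=(337,192),jar=(269,282),ring=(345,290),teether=(181,151),keys=(450,140)).items(): print(n,P[v,u].round(4),z[v,u],hsv[v,u])
def box(a,b,c_,d): 
    m=np.zeros(z.shape,bool);m[b:d,a:c_]=1;return m
tz=P[...,2]
# board plane
H,S,V=[hsv[...,i].astype(int) for i in range(3)]
m=box(275,150,385,240)&(tz>0.03)
pts=P[m]
# RANSAC-ish
mm=np.ones(len(pts),bool)
for i in range(10):
    q=pts[mm].mean(0);n=np.linalg.svd(pts[mm][::3]-q,full_matrices=False)[2][2];n*=np.sign(n[2])
    d=(pts-q)@n; mm=abs(d)<max(0.002,2*d[mm].std() if i<5 else .003)
print("plane",n,q,np.degrees(np.arccos(n[2])),mm.mean(),d[mm].std())
red=box(322,178,352,207)&((H<8)|(H>172))&(S>140)
vv,uu=np.nonzero(red);(cu,cv),(a,b),an=cv2.fitEllipse(np.stack([uu,vv],1).astype(np.float32))
print("red",len(uu),uu.min(),uu.max(),vv.min(),vv.max(),P[red].mean(0))
cu=(uu.min()+uu.max())/2;cv=(vv.min()+vv.max())/2
K=c["K"];M=R.from_quat(c["rotation"]).as_matrix()
ray=M@np.array([(cu-K[0,2])/K[0,0],(cv-K[1,2])/K[1,1],1]);t=((q-c["origin"])@n)/(ray@n);print("spot",c["origin"]+t*ray)
# blue handle top
bl=box(450,215,500,250)&(H>100)&(H<130)&(S>120)
pb=P[bl];print("blue",len(pb),pb[:,2].max(),pb[:,2].min());tp=pb[pb[:,2]>pb[:,2].max()-.006];print("top",tp.mean(0),tp.min(0),tp.max(0),len(tp))
bk=box(425,205,495,265)&(tz>.05)&(tz<.068);pp=P[bk];print("block",pp.mean(0),cv2.minAreaRect(pp[:,:2].astype(np.float32)*1000))
cup=box(150,195,205,245)&(tz>.05)&(tz<.07);pp=P[cup];print("cup rim",len(pp),pp.mean(0),pp.min(0),pp.max(0))
for nm,bx,lo,hi in (("jar",(245,260,300,305),.07,.1),("ring",(330,265,385,315),.006,.03),("teether",(160,130,205,170),.006,.08),("keys",(405,110,470,165),.004,.03)):
    m=box(*bx)&(tz>lo)&(tz<hi);pp=P[m];print(nm,len(pp),pp.mean(0).round(3),pp.min(0).round(3),pp.max(0).round(3))
E
```

```text
handle [ 0.4738 -0.3105  0.159 ] 0.70552653 [105 212  89]
table [0.8188 0.151  0.0014] 0.92129666 [ 28  31 124]
block [ 0.4839 -0.2745  0.0584] 0.80646497 [ 12 177  62]
wax [0.5321 0.3075 0.0219] 0.8529265 [ 20 175 144]
spot [ 0.5724 -0.048   0.082 ] 0.79915303 [ 18  72 124]
jar [0.392  0.0955 0.0836] 0.7674413 [ 17 130 116]
ring [ 0.3666 -0.0607  0.0112] 0.8338904 [ 15 120 108]
teether [0.6858 0.3013 0.035 ] 0.86620575 [ 17 100  51]
keys [ 7.039e-01 -3.228e-01  4.000e-04] 0.900861 [ 23  53 105]
plane [-0.47776964 -0.12680155  0.86928565] [ 0.57069443 -0.03381943  0.08129252] 29.624267134697067 0.9619734062383497 0.001200338739672778
red 79 330 343 185 198 [ 0.57320976 -0.04690942  0.08176008]
spot [ 0.57368725 -0.04702753  0.08101076]
blue 214 0.8690893338610758 0.06966025140653531
top [ 0.43305951 -0.01556047  0.86908933] [ 0.43305951 -0.01556047  0.86908933] [ 0.43305951 -0.01556047  0.86908933] 1
block [ 0.4743347  -0.30801685  0.05962966] ((475.5064697265625, -313.1723937988281), (70.21812438964844, 71.88587188720703), 18.501590728759766)
cup rim 322 [0.530971   0.30658651 0.05786852] [0.49147104 0.26321687 0.05005375] [0.56967799 0.34227151 0.06270971]
jar 561 [0.392 0.095 0.084] [0.366 0.069 0.073] [0.418 0.12  0.089]
ring 478 [ 0.367 -0.086  0.011] [ 0.332 -0.122  0.006] [ 0.402 -0.052  0.015]
teether 726 [0.686 0.302 0.027] [0.655 0.271 0.006] [0.725 0.342 0.068]
keys 703 [ 0.702 -0.3    0.007] [ 0.661 -0.346  0.004] [ 0.774 -0.233  0.011]
```

```bash
python3 - <<'E'
from h import *
for nm,bx in (("top0",(450,215,500,250)),("scene0",(180,165,210,205))):
    c=load(nm+".npz");P=cloud(c);z=c["range_z"];hsv=cv2.cvtColor(c["pixels"],cv2.COLOR_RGB2HSV)
    H,S,V=[hsv[...,i].astype(int) for i in range(3)]
    m=np.zeros(z.shape,bool);m[bx[1]:bx[3],bx[0]:bx[2]]=1
    bl=m&(H>100)&(H<130)&(S>120)&(z>0.3)
    p=P[bl]; 
    for a in np.arange(.07,.17,.015):
        s=p[(p[:,2]>a)&(p[:,2]<a+.015)]
        if len(s): print(nm,round(a,3),len(s),s.mean(0).round(4),s.min(0).round(3),s.max(0).round(3))
# scene: spot + plane + cup
c=load("scene0.npz");P=cloud(c);hsv=cv2.cvtColor(c["pixels"],cv2.COLOR_RGB2HSV)
m=np.zeros(hsv.shape[:2],bool);m[205:225,285:315]=1
red=m&((hsv[...,0]<8)|(hsv[...,0]>172))&(hsv[...,1]>140);print("scene red",red.sum(),P[red].mean(0) if red.any() else None)
m=np.zeros(hsv.shape[:2],bool);m[190:225,405:445]=1
m&=(P[...,2]>.054)&(P[...,2]<.066);p=P[m];print("scene cup rim",p.mean(0),p.min(0),p.max(0))
print("scene table",P[300,250],"top plane check")
c=load("top0.npz");P=cloud(c)
tz=P[...,2];m=np.zeros(tz.shape,bool);m[195:245,150:205]=1
w=m&(tz>.017)&(tz<.026);p=P[w];print("wax",p.mean(0),p.min(0),p.max(0))
# circle fit rim
w=m&(tz>.054)&(tz<.064);p=P[w][:,:2]*1000;print(cv2.minEnclosingCircle(p.astype(np.float32)))
w=m[:,:]&(tz>.015)&False
E
```

```text
top0 0.07 20 [ 0.4762 -0.3047  0.0782] [ 0.469 -0.308  0.071] [ 0.484 -0.303  0.085]
top0 0.085 21 [ 0.4749 -0.3046  0.0926] [ 0.468 -0.306  0.086] [ 0.483 -0.303  0.1  ]
top0 0.1 25 [ 0.4752 -0.3044  0.1083] [ 0.467 -0.308  0.1  ] [ 0.484 -0.303  0.115]
top0 0.115 26 [ 0.4759 -0.305   0.1232] [ 0.468 -0.309  0.116] [ 0.485 -0.303  0.13 ]
top0 0.13 25 [ 0.4755 -0.3045  0.1381] [ 0.467 -0.31   0.131] [ 0.485 -0.302  0.145]
top0 0.145 93 [ 0.4755 -0.3097  0.1553] [ 0.467 -0.319  0.145] [ 0.484 -0.303  0.16 ]
top0 0.16 1 [ 0.472  -0.3062  0.1602] [ 0.472 -0.306  0.16 ] [ 0.472 -0.306  0.16 ]
scene0 0.07 29 [ 0.481  -0.3112  0.078 ] [ 0.472 -0.32   0.07 ] [ 0.485 -0.304  0.085]
scene0 0.085 29 [ 0.481  -0.3116  0.0923] [ 0.474 -0.319  0.085] [ 0.484 -0.305  0.1  ]
scene0 0.1 27 [ 0.4805 -0.3111  0.1072] [ 0.474 -0.319  0.1  ] [ 0.484 -0.305  0.114]
scene0 0.115 27 [ 0.4807 -0.3106  0.1218] [ 0.475 -0.317  0.115] [ 0.485 -0.305  0.129]
scene0 0.13 31 [ 0.4812 -0.3108  0.1379] [ 0.474 -0.318  0.13 ] [ 0.484 -0.305  0.145]
scene0 0.145 39 [ 0.4793 -0.3113  0.1544] [ 0.472 -0.319  0.145] [ 0.484 -0.305  0.16 ]
scene0 0.16 2 [ 0.4745 -0.3142  0.1605] [ 0.471 -0.319  0.16 ] [ 0.478 -0.31   0.161]
scene red 5 [ 0.57325769 -0.04543071  0.08444214]
scene cup rim [0.53129973 0.30245962 0.0587944 ] [0.48958902 0.26292242 0.05410861] [0.57057092 0.34148354 0.06391273]
scene table [ 7.61758481e-01 -1.75376444e-01  7.09791572e-04] top plane check
wax [0.53196795 0.30764904 0.02049022] [0.49786348 0.26706468 0.01701979] [0.56318864 0.33620587 0.02594155]
((530.522705078125, 302.80438232421875), 39.92694091796875)
```

```bash
python3 -m pendant '[[[6,-3,0],[0,0,-8],0],[[6,-6,0],[0,0,-8],0],[[5,-6,0],[0,0,-8],0],[[3,-6,0],[0,0,-8],0],[[1,-6,0],[0,0,-8],0],[[0,-6,0],[0,0,-8],0],[[0,-6,0],[0,0,-8],0],[[0,-6,0],[0,0,-8],0],[[0,-6,0],[0,0,0],0],[[0,-6,0],[0,0,0],0],[[0,-6,0],[0,0,0],0]]' 80
```

```text
clock: 1.48
position: [0.4293, -0.0411, 0.2434]
ee_rot: [1.0, 0.005, -0.003, -0.001]
ft_force: [1.0, -0.8, 1.0]
grip_width: 0.999
```

```bash
python3 -m pendant '[[[1,-6,0],[0,0,0],0],[[1,-6,0],[0,0,0],0],[[1,-6,0],[0,0,0],0],[[1,-6,0],[0,0,0],0],[[0.6,-3,0],[0,0,0],0],[[0,0,0],[0,0,0],0]]'
python3 - <<'E'
from workcell import manip
from h import *
o=manip.get_obs();print(o["position"],o["ee_rot"],o["joint_pos"].round(2))
c=manip.camera("wrist");cv2.imwrite("pics/w1.png",c["pixels"][...,::-1]);print(c["K"],c["hand_eye"])
E
```

```text
clock: 2.22
position: [0.4728, -0.3233, 0.2431]
ee_rot: [1.0, 0.003, -0.003, -0.001]
ft_force: [-0.5, -0.3, 0.1]
grip_width: 0.998
[ 0.47281196 -0.32328779  0.24311784] [ 9.99991843e-01  3.05912478e-03 -2.58611280e-03 -5.16579931e-04] [-0.2   0.29  0.88  1.65 -0.23  1.32  0.72]
[[309.70691629   0.         316.70614397]
 [  0.         309.70691629 195.85175273]
 [  0.           0.           1.        ]] [[ 9.99999654e-01  8.27392680e-04 -9.01011373e-05 -5.60305372e-04]
 [-7.53525592e-04  9.46017938e-01  3.24113397e-01 -8.37410778e-02]
 [ 3.53406344e-04 -3.24113217e-01  9.46018233e-01 -1.25419266e-01]
 [ 0.00000000e+00  0.00000000e+00  0.00000000e+00  1.00000000e+00]]
```

View pics/w1.png

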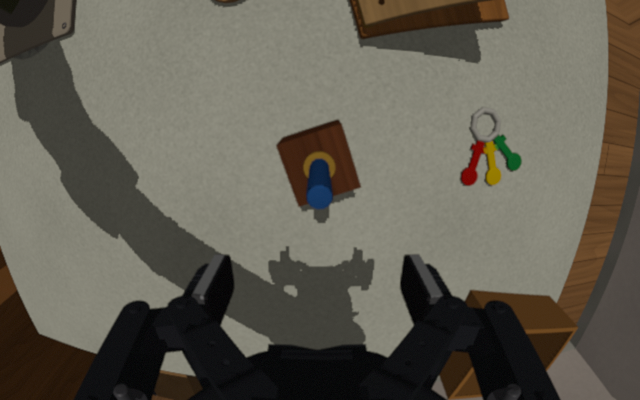

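The wrist view shows the handle top at about (319,195) px, centred between the fingers and with the gripper about 1 cm too far in −y. I'll measure it with the fisheye model.

```bash
cat >> h.py <<'E'
def wcloud(c,o):
    K=c["K"];z=c["range_z"];h,w=z.shape
    u,v=np.meshgrid(np.arange(w),np.arange(h));x=(u-K[0,2])/K[0,0];y=(v-K[1,2])/K[1,1];r=np.hypot(x,y)+1e-9
    t=np.where(r<1.4,np.tan(np.minimum(r,1.4)),0);p=np.stack([x/r*t*z,y/r*t*z,z],-1)
    E=c["hand_eye"];p=p@E[:3,:3].T+E[:3,3]
    return p@R.from_quat(o["ee_rot"]).as_matrix().T+o["position"]
E
python3 - <<'E'
from workcell import manip
from h import *
o=manip.get_obs();c=manip.camera("wrist");P=wcloud(c,o)
hsv=cv2.cvtColor(c["pixels"],cv2.COLOR_RGB2HSV);H,S=hsv[...,0].astype(int),hsv[...,1]
m=np.zeros(H.shape,bool);m[145:215,300:340]=1
p=P[m&(H>100)&(H<130)&(S>120)]
print(len(p),p.min(0),p.max(0));q=p[p[:,2]>.15];print(q.mean(0),q.min(0),q.max(0),len(q))
print(P[80,200])
E
```

```text
980 [ 0.4642602  -0.32157689  0.07126516] [ 0.48227275 -0.23854213  0.3686731 ]
[ 0.47337153 -0.31042515  0.15936771] [ 0.46462929 -0.32157689  0.15009167] [ 0.48227275 -0.23854213  0.3686731 ] 548
[ 3.27536348e-01 -2.15988944e-01 -3.05404706e-04]
```

```bash
python3 -m pendant '[[[0.2,1.2,0],[0,0,0],0],[[0,0,-2],[0,0,0],0],[[0,0,0],[0,0,0],0]]'
python3 - <<'E'
from workcell import manip
print(manip.get_obs()["position"],manip.get_obs()["joint_pos"].round(2))
E
```

```text
clock: 2.7
position: [0.4768, -0.3027, 0.2232]
ee_rot: [1.0, 0.007, -0.001, -0.003]
ft_force: [-0.6, -0.9, 0.1]
grip_width: 0.997
[ 0.47678161 -0.30266562  0.2231943 ] [-0.24  0.28  0.87  1.69 -0.23  1.28  0.69]
```

```bash
python3 -m pendant '[[[-0.2,-0.9,0],[0,0,0],0],[[0,0,0],[0,0,0],0],[[0,0,0],[0,0,0],0]]'
python3 - <<'E'
from workcell import manip
print(manip.get_obs()["position"],manip.get_obs()["ee_rot"].round(4))
E
```

```text
clock: 3.08
position: [0.4757, -0.3111, 0.2252]
ee_rot: [1.0, 0.009, -0.0, -0.003]
ft_force: [-0.8, 0.1, -0.7]
grip_width: 1.001
[ 0.4756959  -0.31106902  0.2252043 ] [ 1.0e+00  8.5e-03 -1.0e-04 -3.2e-03]
```

```bash
python3 -m pendant '[[[0,0,-3],[0,0,0],0],[[0,0,-3],[0,0,0],0],[[0,0,-2.5],[0,0,0],0],[[0,0,-1.5],[0,0,0],0],[[0,0,0],[0,0,0],0],[[0,0,0],[0,0,0],0]]'
```

```text
clock: 3.82
position: [0.4771, -0.3122, 0.1252]
ee_rot: [1.0, 0.008, 0.002, -0.002]
ft_force: [0.1, -0.8, 0.3]
grip_width: 1.001
```

```bash
python3 -m pendant '[[[-0.2,0.1,-1.2],[0,0,0],0],[[0,0,0],[0,0,0],0],[[0,0,0],[0,0,0],0]]'
python3 - <<'E'
from workcell import manip
from h import *
o=manip.get_obs();print(o["position"],o["ee_rot"])
c=manip.camera("wrist");cv2.imwrite("pics/w2.png",c["pixels"][...,::-1])
E
```

```text
clock: 4.2
position: [0.4757, -0.3114, 0.1138]
ee_rot: [1.0, 0.008, 0.003, -0.002]
ft_force: [-0.7, -0.0, 0.3]
grip_width: 1.001
[ 0.47568634 -0.31142716  0.11380922] [ 0.99995918  0.00827132  0.00309969 -0.00189904]
```

View pics/w2.png

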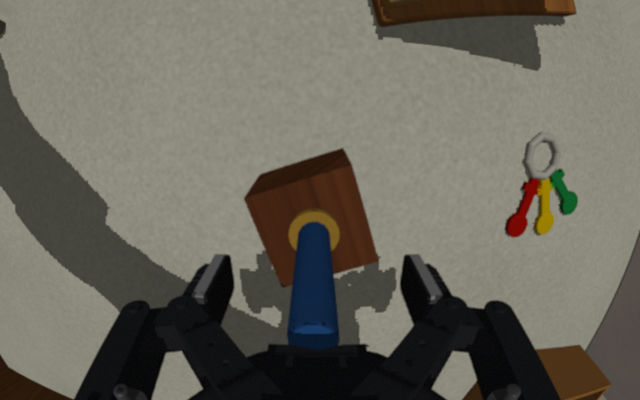

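The handle stands between the pads, from (313,340) at its top to (313,235) at the collar. It sits a hair left of centre. I close the gripper.

```bash
python3 -m pendant '[[[-0.1,0,0],[0,0,0],120],[[0,0,0],[0,0,0],255],[[0,0,0],[0,0,0],255],[[0,0,0],[0,0,0],255],[[0,0,0],[0,0,0],255],[[0,0,0],[0,0,0],255],[[0,0,0],[0,0,0],255]]' 80
```

```text
clock: 5.12
position: [0.4749, -0.3116, 0.1143]
ee_rot: [1.0, 0.008, 0.003, -0.002]
ft_force: [0.3, 0.7, 0.2]
grip_width: 0.216
```

```bash
python3 -m pendant '[[[0,0,1],[0,0,0],255],[[0,0,2],[0,0,0],255],[[0,0,2],[0,0,0],255],[[0,0,2],[0,0,0],255],[[0,0,2],[0,0,0],255],[[0,0,2],[0,0,0],255],[[0,0,0],[0,0,0],255],[[0,0,0],[0,0,0],255]]'
python3 - <<'E'
from workcell import manip
from h import *
o=manip.get_obs();print(o["position"],o["ee_rot"])
c=manip.camera("scene");cv2.imwrite("pics/s3.png",c["pixels"][...,::-1])
o=manip.get_obs();c=manip.camera("wrist");cv2.imwrite("pics/w3.png",c["pixels"][...,::-1])
E
```

```text
clock: 6.12
position: [0.4737, -0.3116, 0.2301]
ee_rot: [1.0, 0.008, 0.003, -0.002]
ft_force: [-0.4, -0.2, -0.9]
grip_width: 0.214
[ 0.4737266  -0.31163676  0.23009914] [ 0.99996302  0.00767118  0.00337624 -0.00192539]
```

View pics/s3.png

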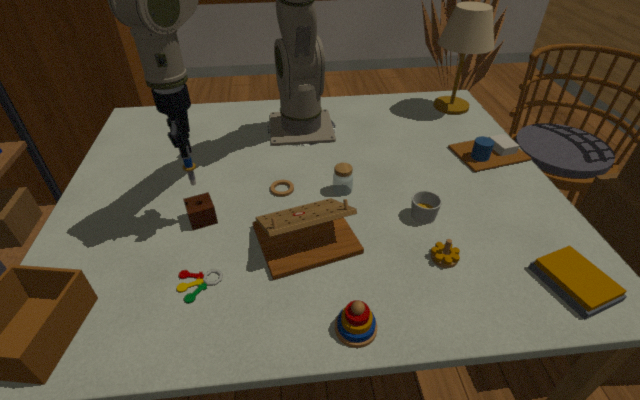

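View pics/w3.png

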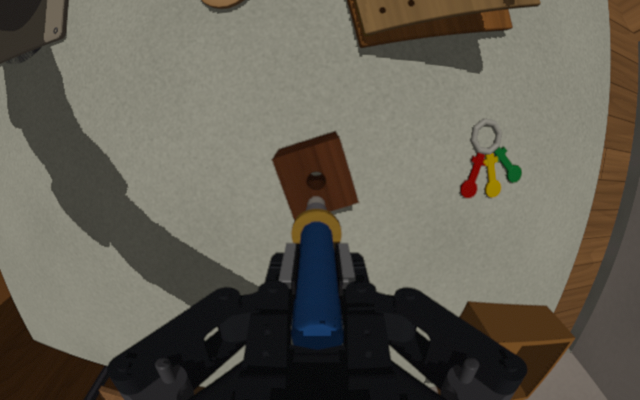

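The dauber is out: the scene shows its tip at about (192,182) px above the empty block, and the wrist view shows the collar at (316,228). I go up and over to the cup.

```bash
python3 -m pendant '[[[0,0,4],[0,0,0],255],[[0,2,4],[0,0,0],255],[[0,5,2],[0,0,0],255],[[0,5,0],[0,0,0],255],[[0.5,5,0],[0,0,0],255],[[0.5,5,0],[0,0,0],255],[[0.5,5,0],[0,0,0],255],[[0.5,5,0],[0,0,0],255],[[0.5,5,0],[0,0,0],255],[[0.5,5,0],[0,0,0],255],[[0.5,5,0],[0,0,0],255],[[0.5,5,0],[0,0,0],255]]'
```

```text
clock: 7.72
position: [0.5088, 0.2209, 0.3251]
ee_rot: [1.0, 0.003, -0.002, -0.001]
ft_force: [0.8, 0.3, -0.6]
grip_width: 0.214
```

```bash
python3 -m pendant '[[[0.5,4,0],[0,0,0],255],[[0.5,3,0],[0,0,0],255],[[0,0,0],[0,0,0],255],[[0,0,0],[0,0,0],255],[[0,0,0],[0,0,0],255]]'
python3 - <<'E'
from workcell import manip
from h import *
o=manip.get_obs();print(o["position"],o["ee_rot"],o["joint_pos"].round(2))
c=manip.camera("wrist");np.savez("w4.npz",**c,**o);cv2.imwrite("pics/w4.png",c["pixels"][...,::-1])
c=manip.camera("top");cv2.imwrite("pics/t4.png",c["pixels"][...,::-1]);np.savez("t4.npz",**c)
E
```

```text
clock: 8.35
position: [0.5173, 0.2959, 0.32]
ee_rot: [1.0, 0.005, -0.005, 0.001]
ft_force: [-0.6, -0.4, -1.0]
grip_width: 0.214
[0.51730843 0.29593885 0.3199787 ] [ 9.99971164e-01  5.36848197e-03 -5.29438805e-03  9.05620143e-04] [-0.92  0.25  0.41  1.44 -0.1   1.48 -0.51]
```

View pics/w4.png

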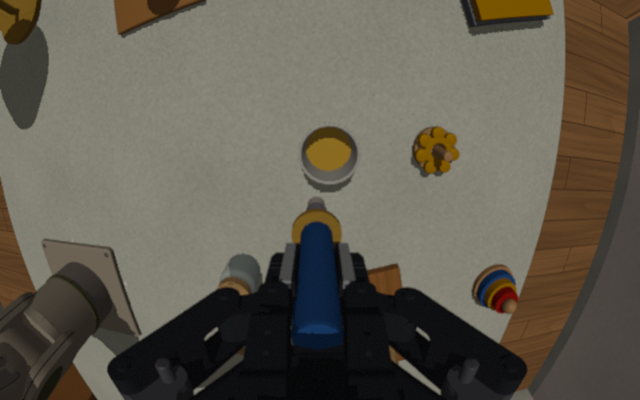

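View pics/t4.png

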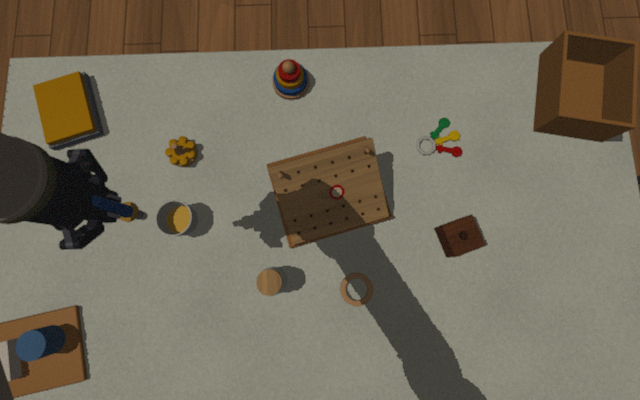

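The wrist view shows the cup centre at (329,152) px and the tip at (316,203). In the top view the board and cup have not moved. I'll measure the dauber's pose in the hand.

```bash
python3 - <<'E'
from h import *
c=load("w4.npz");o=c;P=wcloud(c,o)
Rt=R.from_quat(o["ee_rot"]).as_matrix()
T=(P-o["position"])@Rt   # tool frame
hsv=cv2.cvtColor(c["pixels"],cv2.COLOR_RGB2HSV);H,S,V=[hsv[...,i].astype(int) for i in range(3)]
m=np.zeros(H.shape,bool);m[195:350,285:350]=1
bl=m&(H>100)&(H<130)&(S>120);t=T[bl]
for a in np.arange(-.06,.06,.012):
    s=t[(t[:,2]>a)&(t[:,2]<a+.012)]
    if len(s)>5: print("blue",a.round(3),len(s),np.median(s,0).round(4),s.min(0).round(4),s.max(0).round(4), "xmid",((np.percentile(s[:,0],2)+np.percentile(s[:,0],98))/2).round(4))
br=m&(H>12)&(H<28)&(S>120)&(np.abs(T[...,2]-.05)<.03);t=T[br];print("brass",len(t),np.median(t,0),t.min(0),t.max(0))
for v in range(196,214,2): print(v,T[v,316].round(4),c["pixels"][v,316])
# cup from wrist
m=np.zeros(H.shape,bool);m[115:195,290:370]=1
s=P[m&(P[...,2]>.054)&(P[...,2]<.066)];print("rim",len(s),cv2.minEnclosingCircle((s[:,:2]*1000).astype(np.float32)))
w=P[m&(H>15)&(H<30)&(S>150)];print("wax",np.median(w,0))
E
```

```text
blue -0.06 50 [-0.0003 -0.0104 -0.0569] [-0.0095 -0.0126 -0.058 ] [ 0.0088 -0.0093 -0.0522] xmid -0.0002
blue -0.048 1625 [-0.0004 -0.0041 -0.0427] [-0.0112 -0.0124 -0.0474] [ 0.0099  0.0077 -0.036 ] xmid -0.0003
blue -0.036 882 [-0.0004 -0.007  -0.0303] [-0.011  -0.0092 -0.036 ] [ 0.0112  0.0076 -0.024 ] xmid -0.0003
blue -0.024 725 [-0.0008 -0.0068 -0.0185] [-0.0115 -0.0094 -0.024 ] [ 0.0107  0.0101 -0.012 ] xmid -0.001
blue -0.012 559 [-0.0004 -0.0069 -0.0061] [-0.0097 -0.009  -0.012 ] [ 0.0089 -0.0018 -0.0001] xmid -0.0006
blue -0.0 461 [-0.0004 -0.0068  0.0055] [-0.0098 -0.0094  0.    ] [ 0.0089 -0.0012  0.012 ] xmid -0.0006
blue 0.012 366 [-0.0009 -0.0068  0.0173] [-0.0098 -0.0087  0.0121] [ 0.0085 -0.0013  0.024 ] xmid -0.0007
blue 0.024 284 [-0.0009 -0.0069  0.0296] [-0.0099 -0.0087  0.024 ] [ 0.0085 -0.001   0.0359] xmid -0.0008
blue 0.036 195 [-0.001  -0.007   0.0407] [-0.0095 -0.0087  0.036 ] [ 0.0073 -0.0019  0.0476] xmid -0.001
brass 805 [-0.00099565 -0.00686392  0.04959038] [-0.0161454  -0.01437544  0.03642494] [0.01424078 0.00791897 0.07562671]
196 [-0.0011 -0.0053  0.1031] [119 116 104]
198 [-0.0011 -0.0045  0.1007] [94 88 81]
200 [-0.0011 -0.005   0.0947] [94 88 81]
202 [-0.0011 -0.0062  0.0869] [78 73 70]
204 [-0.0011 -0.0059  0.0837] [64 60 62]
206 [-0.0011 -0.006   0.0795] [64 61 62]
208 [-0.0011 -0.0062  0.075 ] [69 59 48]
210 [-0.001  -0.0139  0.0515] [79 59 18]
212 [-0.001  -0.0139  0.0484] [107  81  29]
rim 683 ((529.3185424804688, 303.15374755859375), 40.342201232910156)
wax [0.52914508 0.30302291 0.01983685]
```

```bash
python3 -m pendant '[[[1.2,0.8,-3],[0,0,0],255],[[0,0,-4],[0,0,0],255],[[0,0,-2],[0,0,0],255],[[0,0,0],[0,0,0],255],[[0,0,0],[0,0,0],255]]'
```

```text
clock: 9.07
position: [0.531, 0.3014, 0.2311]
ee_rot: [1.0, 0.003, -0.003, -0.001]
ft_force: [0.8, -0.7, 0.1]
grip_width: 0.214
```

```bash
python3 -m pendant '[[[0,0.2,-2],[0,0,0],255],[[0,0,-2],[0,0,0],255],[[0,0,-2],[0,0,0],255],[[0,0,-1.5],[0,0,0],255],[[0,0,-1],[0,0,0],255],[[0,0,0],[0,0,0],255],[[0,0,0],[0,0,0],255],[[0,0,0],[0,0,0],255]]'
```

```text
clock: 10.07
position: [0.5323, 0.3047, 0.1442]
ee_rot: [1.0, 0.003, -0.001, -0.003]
ft_force: [-0.7, 0.2, -0.4]
grip_width: 0.216
```

```bash
python3 - <<'E'
from workcell import manip
from h import *
o=manip.get_obs();print(o["position"],o["ee_rot"],o["ft_force"])
c=manip.camera("wrist");cv2.imwrite("pics/w5.png",c["pixels"][...,::-1])
c=manip.camera("scene");cv2.imwrite("pics/s5.png",cv2.resize(c["pixels"][130:290,330:570,::-1],None,fx=3,fy=3))
print(manip.get_obs()["ft_force"])
E
```

```text
[0.53226484 0.30468881 0.1441894 ] [ 9.99990263e-01  3.35399318e-03 -8.68618122e-04 -2.73307187e-03] [-0.6554091   0.16230145 -0.40450971]
[-0.33840207 -0.99371793 -0.90797277]
```

View pics/s5.png

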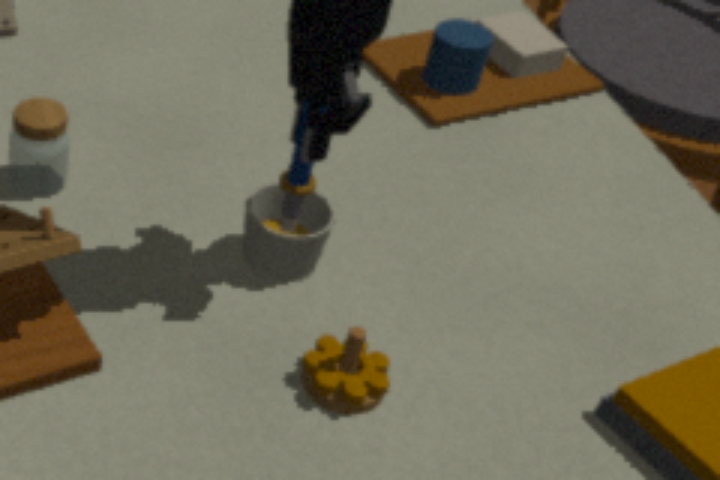

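View pics/w5.png

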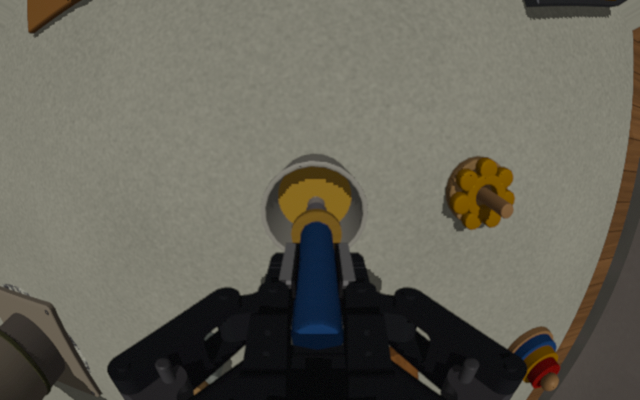

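The tip is inside the cup, at about (293,215) px in the enlarged crop, clear of the walls. I lower it gently.

```bash
python3 -m pendant '[[[0,0,-1],[0,0,0],255],[[0,0,-0.4],[0,0,0],255],[[0,0,0],[0,0,0],255],[[0,0,0],[0,0,0],255]]'; python3 -m pendant '[[[0,0,-0.4],[0,0,0],255],[[0,0,0],[0,0,0],255],[[0,0,0],[0,0,0],255]]'
```

```text
clock: 10.68
position: [0.5322, 0.3047, 0.1291]
ee_rot: [1.0, 0.003, -0.001, -0.003]
ft_force: [-0.6, 0.6, -0.5]
grip_width: 0.214
clock: 11.05
position: [0.5325, 0.3048, 0.1255]
ee_rot: [1.0, 0.003, -0.001, -0.003]
ft_force: [0.0, -0.4, 0.3]
grip_width: 0.211
```

```bash
python3 -m pendant '[[[0,0,-0.25],[0,0,0],255],[[0,0,0],[0,0,0],255],[[0,0,0],[0,0,0],255]]'; python3 -m pendant '[[[0,0,0],[0,0,0],255]]';python3 -m pendant '[[[0,0,0],[0,0,0],255]]'
```

```text
clock: 11.42
position: [0.5325, 0.3049, 0.1233]
ee_rot: [1.0, 0.003, -0.001, -0.003]
ft_force: [-1.0, 0.4, 2.3]
grip_width: 0.215
clock: 11.55
position: [0.5325, 0.3049, 0.1233]
ee_rot: [1.0, 0.003, -0.0, -0.003]
ft_force: [-0.6, -1.1, 1.8]
grip_width: 0.219
clock: 11.68
position: [0.5325, 0.3049, 0.1233]
ee_rot: [1.0, 0.003, -0.001, -0.003]
ft_force: [-1.5, 0.2, 1.6]
grip_width: 0.214
```

```bash
python3 -m pendant '[[[0,0,-0.12],[0,0,0],255],[[0,0,0],[0,0,0],255],[[0,0,0],[0,0,0],255]]'; python3 -m pendant '[[[0,0,0],[0,0,0],255]]'; python3 - <<'E'
from workcell import manip
from h import *
o=manip.get_obs();print(o["position"],o["ft_force"])
c=manip.camera("wrist");P=wcloud(c,o)
T=(P-o["position"])@R.from_quat(o["ee_rot"]).as_matrix()
for v in range(214,226,2): print(v,T[v,316].round(4))
E
```

```text
clock: 12.05
position: [0.5325, 0.3049, 0.1222]
ee_rot: [1.0, 0.003, -0.001, -0.003]
ft_force: [-0.9, -0.4, 2.5]
grip_width: 0.217
clock: 12.18
position: [0.5325, 0.305, 0.1222]
ee_rot: [1.0, 0.003, -0.001, -0.003]
ft_force: [-1.0, -1.3, 2.2]
grip_width: 0.219
[0.53250525 0.30495702 0.12217652] [-1.02111309 -1.33424785  2.23731237]
214 [-0.001  -0.0126  0.0483]
216 [-0.001  -0.0106  0.05  ]
218 [-0.001  -0.0091  0.0504]
220 [-0.001  -0.0083  0.0492]
222 [-0.001  -0.0078  0.0473]
224 [-0.001  -0.0081  0.0436]
```

The wax was touched at about 2–3 N with 4 mm of travel, and the dauber did not slip in the grip. Next I lift out and go over to the board, tilting on the way.

```bash
python3 -m pendant '[[[0,0,1.5],[0,0,0],255],[[0,0,3],[0,0,0],255],[[0,0,4],[0,0,0],255],[[0,0,4],[0,0,0],255],[[0,0,4],[0,0,0],255],[[0,0,3],[0,0,0],255],[[0,0,0],[0,0,0],255]]'; python3 -m pendant '[[[-0.3,-3,0],[0,0,0],255],[[-0.5,-5,0],[0,0,0],255],[[-0.5,-5,0],[0,0,0],255],[[-0.5,-5,0],[1.9,-7.1,0],255],[[-0.5,-5,0],[1.9,-7.1,0],255],[[-0.5,-5,0],[1.9,-7.1,0],255],[[-0.5,-5,0],[1.9,-7.1,0],255],[[-0.5,-3,0],[0,0,0],255],[[0,0,0],[0,0,0],255],[[0,0,0],[0,0,0],255],[[0,0,0],[0,0,0],255]]'
```

```text
clock: 13.1
position: [0.5317, 0.3035, 0.3281]
ee_rot: [1.0, 0.003, 0.001, -0.004]
ft_force: [-0.0, -0.3, -2.3]
grip_width: 0.216
clock: 14.48
position: [0.4876, -0.066, 0.3211]
ee_rot: [0.965, 0.004, 0.251, -0.069]
ft_force: [-0.3, 0.4, -1.9]
grip_width: 0.215
```

```bash
python3 - <<'E'
from workcell import manip
from h import *
o=manip.get_obs();print(o["position"],o["ee_rot"],o["joint_pos"].round(2))
c=manip.camera("wrist");np.savez("w6.npz",**c,**o);cv2.imwrite("pics/w6.png",c["pixels"][...,::-1])
c=manip.camera("top");cv2.imwrite("pics/t6.png",c["pixels"][...,::-1]);np.savez("t6.npz",**c)
E
```

```text
[ 0.48762711 -0.06599392  0.32105395] [ 0.96545358  0.00353814  0.25133031 -0.06870188] [-0.61 -0.48  0.59  2.08  0.16  0.96 -0.06]
```

View pics/w6.png

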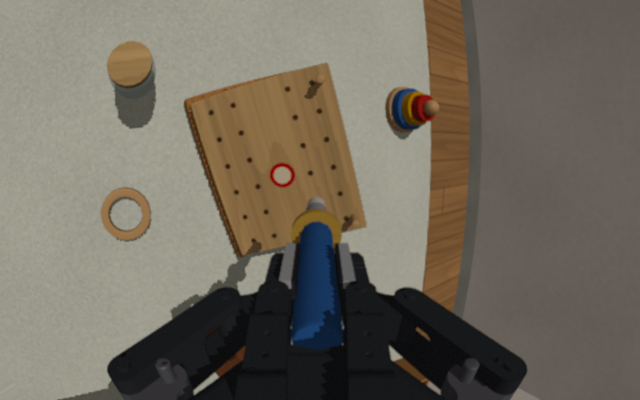

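View pics/t6.png

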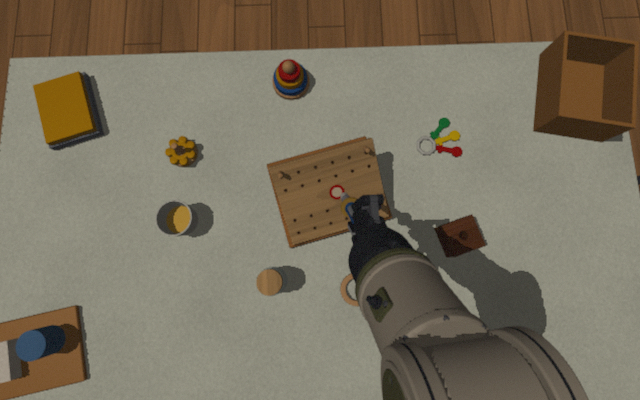

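The wrist view shows the spot ring at (282,175) px with the dauber's tip at (317,203) above the board. The top view shows the cup and board unmoved. I measure the plane and spot from the wrist.

```bash
cat > m.py <<'E'
from h import *
def meas(c,o,box,sb,out=True):
    P=wcloud(c,o);hsv=cv2.cvtColor(c["pixels"],cv2.COLOR_RGB2HSV);H,S,V=[hsv[...,i].astype(int) for i in range(3)]
    poly=np.zeros(H.shape,np.uint8);cv2.fillPoly(poly,[np.array(box,np.int32)],1)
    pts=P[poly>0];pts=pts[(pts[:,2]>.02)&(pts[:,2]<.16)]
    mm=np.abs(pts[:,2]-np.median(pts[:,2]))<.1
    for i in range(12):
        q=pts[mm].mean(0);n=np.linalg.svd(pts[mm][::2]-q,full_matrices=False)[2][2];n*=np.sign(n[2]);d=(pts-q)@n;mm=abs(d)<(.01 if i<5 else .003)
    m=np.zeros(H.shape,bool);m[sb[1]:sb[3],sb[0]:sb[2]]=1
    red=m&((H<8)|(H>172))&(S>140);s=P[red];s=s[np.abs((s-q)@n)<.006]
    spot=(s.min(0)+s.max(0))/2;spot2=s.mean(0)
    sp=spot2-n*((spot2-q)@n)
    Rt=R.from_quat(o["ee_rot"]).as_matrix();ax=-Rt[:,2];tip=o["position"]+Rt@np.array([-.001,.001,.106])
    print("plane n",n.round(4),"deg",np.degrees(np.arccos(n[2])).round(2),"inl",mm.mean().round(2),len(pts),"std",d[mm].std().round(4))
    print("spot mid",spot.round(4),"mean",spot2.round(4),"proj",sp.round(4),"N",len(s),"extent",(s.max(0)-s.min(0)).round(4))
    rv=np.degrees(np.cross(ax,n));print("axis",ax.round(4),"angle",np.degrees(np.arccos(min(1,ax@n))).round(2),"rotvec to fix deg",rv.round(2))
    e=sp-tip;print("tip",tip.round(4),"tip->spot",e.round(4),"normal gap",(-(e@n)).round(4),"lateral",(e-(e@n)*n).round(4))
E
python3 - <<'E'
from m import *
c=load("w6.npz");meas(c,c,[(195,105),(325,70),(355,205),(250,245)],(265,158,300,193))
c=load("top0.npz")
E
```

```text
plane n [-0.4756 -0.1259  0.8706] deg 29.47 inl 1.0 17315 std 0.0008
spot mid [ 0.5704 -0.0477  0.0813] mean [ 0.5709 -0.047   0.0814] proj [ 0.5713 -0.0469  0.0806] N 217 extent [0.0271 0.0301 0.0173]
axis [-0.4848 -0.1344  0.8642] angle 0.81 rotvec to fix deg [-0.47  0.63 -0.17]
tip [ 0.5382 -0.0527  0.2288] tip->spot [ 0.0331  0.0058 -0.1482] normal gap 0.1455 lateral [-0.0361 -0.0125 -0.0215]
```

```bash
python3 -m pendant '[[[0.5,0,-2],[-0.5,0.6,-0.2],255],[[0.5,0,-3],[0,0,0],255],[[0.5,0,-3],[0,0,0],255],[[0.5,0.2,-2.5],[0,0,0],255],[[0.2,0.2,-1],[0,0,0],255],[[0,0,0],[0,0,0],255],[[0,0,0],[0,0,0],255],[[0,0,0],[0,0,0],255]]'
python3 - <<'E'
from workcell import manip
from h import *
o=manip.get_obs();print(o["position"],o["ee_rot"],o["joint_pos"].round(2))
c=manip.camera("wrist");np.savez("w7.npz",**c,**o);cv2.imwrite("pics/w7.png",c["pixels"][...,::-1])
E
```

```text
clock: 15.58
position: [0.5122, -0.0579, 0.2051]
ee_rot: [0.967, 0.007, 0.247, -0.063]
ft_force: [-0.2, -0.1, -0.9]
grip_width: 0.214
[ 0.51222284 -0.05788073  0.20513124] [ 0.96696165  0.00652244  0.24690307 -0.06309918] [-0.71 -0.32  0.75  2.22  0.09  0.67  0.03]
```

View pics/w7.png

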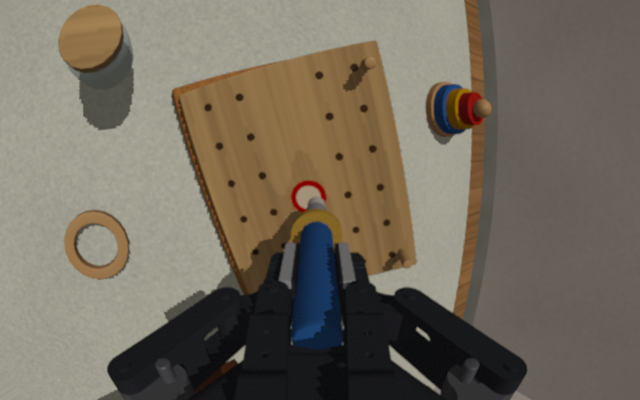

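The wrist view shows the ring at (309,196) px with the tip just in front of it, about (316,203).

```bash
python3 - <<'E'
from m import *
c=load("w7.npz");meas(c,c,[(190,100),(370,60),(400,200),(280,200),(240,250)],(288,175,330,216))
E
```

```text
plane n [-0.4761 -0.1256  0.8703] deg 29.5 inl 0.99 23682 std 0.0007
spot mid [ 0.5709 -0.0471  0.0807] mean [ 0.5687 -0.0436  0.0805] proj [ 0.5691 -0.0436  0.0799] N 322 extent [0.0275 0.0284 0.0179]
axis [-0.4767 -0.1252  0.8701] angle 0.04 rotvec to fix deg [0.02 0.03 0.01]
tip [ 0.5619 -0.0456  0.1123] tip->spot [ 0.0071  0.002  -0.0324] normal gap 0.0318 lateral [-0.008  -0.002  -0.0047]
```

```bash
python3 -m pendant '[[[0.3,-0.1,-1.2],[0,0,0],255],[[0.3,-0.1,-1.1],[0,0,0],255],[[0,0,0],[0,0,0],255],[[0,0,0],[0,0,0],255],[[0,0,0],[0,0,0],255]]'
python3 - <<'E'
from workcell import manip
from m import *
o=manip.get_obs()
c=manip.camera("wrist");np.savez("w8.npz",**c,**o);cv2.imwrite("pics/w8.png",c["pixels"][...,::-1])
meas(c,o,[(200,110),(370,70),(400,200),(280,200),(240,250)],(280,175,340,225))
c=manip.camera("scene");cv2.imwrite("pics/s8.png",cv2.resize(c["pixels"][130:290,220:420,::-1],None,fx=3.5,fy=3.5))
print(manip.get_obs()["ft_force"])
E
```

```text
clock: 16.25
position: [0.5187, -0.0603, 0.1808]
ee_rot: [0.967, 0.006, 0.247, -0.063]
ft_force: [0.4, 0.8, -0.6]
grip_width: 0.216
plane n [-0.4761 -0.125   0.8705] deg 29.49 inl 1.0 21074 std 0.0007
spot mid [ 0.5706 -0.0454  0.0809] mean [ 0.5702 -0.043   0.0815] proj [ 0.5705 -0.0429  0.0808] N 393 extent [0.0276 0.026  0.0176]
axis [-0.4772 -0.125   0.8698] angle 0.07 rotvec to fix deg [-0.    0.07  0.01]
tip [ 0.5685 -0.048   0.088 ] tip->spot [ 0.0021  0.0052 -0.0072] normal gap 0.0079 lateral [-0.0017  0.0042 -0.0003]
[ 0.08542631 -0.55059863 -0.16952411]
```

View pics/s8.png

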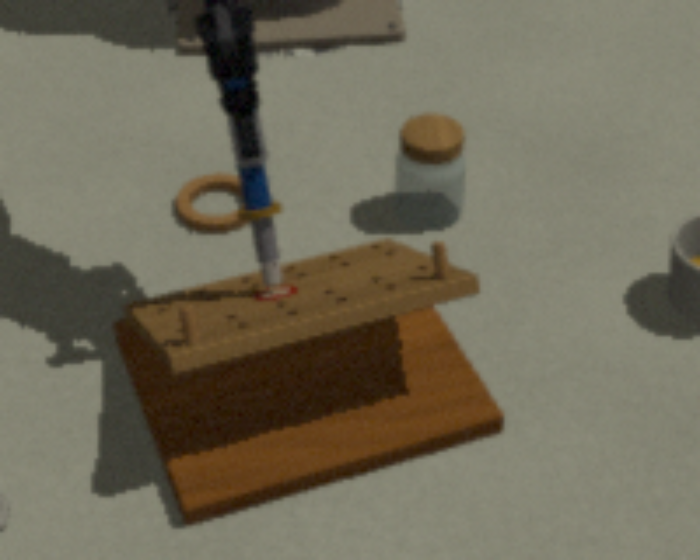

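View pics/w8.png

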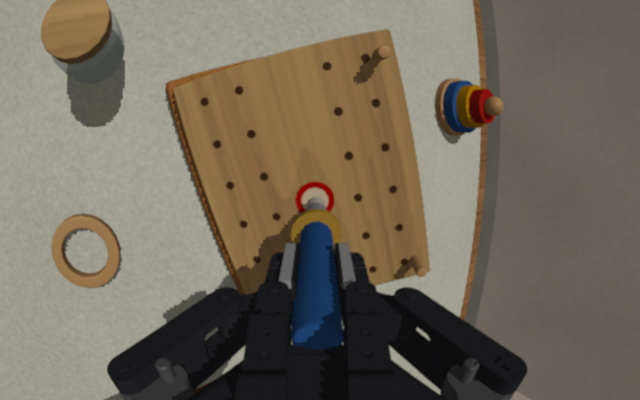

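The tip hovers about 8 mm above the spot, and the ring surrounds it at (314,197) px in the wrist view. I press along the board normal.

```bash
python3 -m pendant '[[[0.19,0.05,-0.35],[0,0,0],255],[[0.19,0.05,-0.35],[0,0,0],255],[[0,0,0],[0,0,0],255],[[0,0,0],[0,0,0],255]]';python3 -m pendant '[[[0,0,0],[0,0,0],255]]';python3 -m pendant '[[[0.1,0.02,-0.17],[0,0,0],255],[[0,0,0],[0,0,0],255],[[0,0,0],[0,0,0],255]]';python3 -m pendant '[[[0,0,0],[0,0,0],255]]'
```

```text
clock: 16.85
position: [0.5231, -0.0593, 0.1738]
ee_rot: [0.967, 0.006, 0.248, -0.063]
ft_force: [-0.2, -0.3, 0.2]
grip_width: 0.213
clock: 16.98
position: [0.523, -0.0593, 0.1738]
ee_rot: [0.967, 0.006, 0.248, -0.063]
ft_force: [-1.4, 0.4, -0.2]
grip_width: 0.21
clock: 17.35
position: [0.5241, -0.0591, 0.1721]
ee_rot: [0.967, 0.006, 0.248, -0.063]
ft_force: [-1.5, 0.8, 0.2]
grip_width: 0.215
clock: 17.48
position: [0.5241, -0.0591, 0.1721]
ee_rot: [0.967, 0.006, 0.248, -0.063]
ft_force: [-1.1, -0.4, 2.0]
grip_width: 0.216
```

```bash
python3 -m pendant '[[[0.09,0.04,-0.17],[0,0,0],255],[[0,0,0],[0,0,0],255],[[0,0,0],[0,0,0],255]]';for i in 1 2 3; do python3 -m pendant '[[[0,0,0],[0,0,0],255]]' | grep ft; done
python3 - <<'E'
from workcell import manip
from m import *
o=manip.get_obs();n=np.array([-.4765,-.1255,.8702])
c=manip.camera("wrist");np.savez("w9.npz",**c,**o);cv2.imwrite("pics/w9.png",c["pixels"][...,::-1])
meas(c,o,[(200,110),(370,70),(400,200),(280,200),(240,250)],(280,175,340,225))
P=wcloud(c,o);T=(P-o["position"])@R.from_quat(o["ee_rot"]).as_matrix()
print([T[v,316].round(4) for v in (196,200,204,208,212)])
F=[]
for i in range(4):
    c=manip.camera("scene");F.append(manip.get_obs()["ft_force"])
F=np.mean(F,0);print("F",F,"along n + weight",(F+[0,0,.9])@n)
cv2.imwrite("pics/s9.png",cv2.resize(c["pixels"][130:290,220:420,::-1],None,fx=3.5,fy=3.5))
c=manip.camera("top");cv2.imwrite("pics/t9.png",c["pixels"][...,::-1]);np.savez("t9.npz",**c)
# board shift vs start: upper edge region, top camera depth
a=load("top0.npz");P0=cloud(a);P1=cloud(c)
for v,u in ((148,350),(155,300),(170,290),(150,330)): print((P1[v,u]-P0[v,u]).round(4))
E
```

```text
clock: 17.85
position: [0.525, -0.0589, 0.1704]
ee_rot: [0.967, 0.006, 0.248, -0.063]
ft_force: [-2.3, -1.2, 1.9]
grip_width: 0.212
ft_force: [-2.7, -0.5, 1.5]
ft_force: [-1.8, -0.1, 1.9]
ft_force: [-2.3, 0.1, 1.3]
plane n [-0.4762 -0.1249  0.8704] deg 29.49 inl 1.0 21063 std 0.0007
spot mid [ 0.5704 -0.0439  0.0809] mean [ 0.5701 -0.0417  0.0816] proj [ 0.5704 -0.0416  0.0809] N 389 extent [0.0278 0.0224 0.0173]
axis [-0.4781 -0.1253  0.8693] angle 0.12 rotvec to fix deg [-0.03  0.12  0.  ]
tip [ 0.5749 -0.0466  0.0776] tip->spot [-0.0045  0.005   0.0033] normal gap -0.0044 lateral [-0.0024  0.0055 -0.0005]
[array([-0.0012, -0.0061,  0.1008]), array([-0.0012, -0.0051,  0.0945]), array([-0.0011, -0.0058,  0.0839]), array([-0.0011, -0.0056,  0.0764]), array([-0.001 , -0.0138,  0.0486])]
F [-2.27617255 -0.16558999  1.60547025] along n + weight 3.2856379774055764
[-0.0004  0.0001  0.0012]
[-0.0001 -0.      0.0003]
[ 0.      0.     -0.0002]
[ 0.0003 -0.     -0.0009]
```

View pics/s9.png

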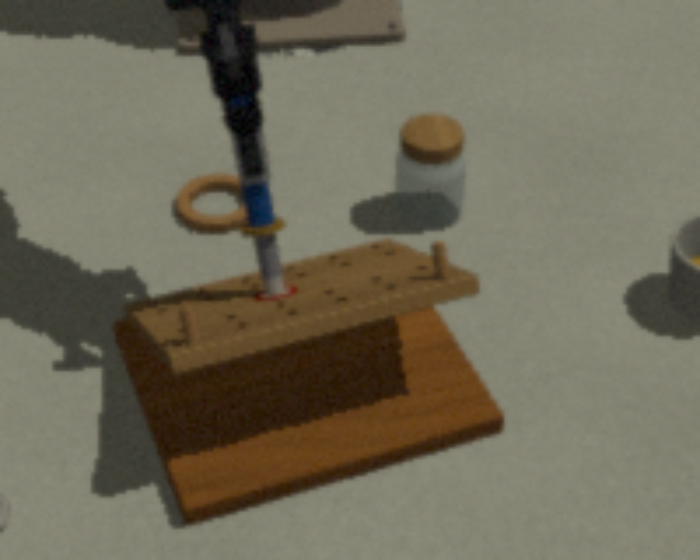

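View pics/t9.png

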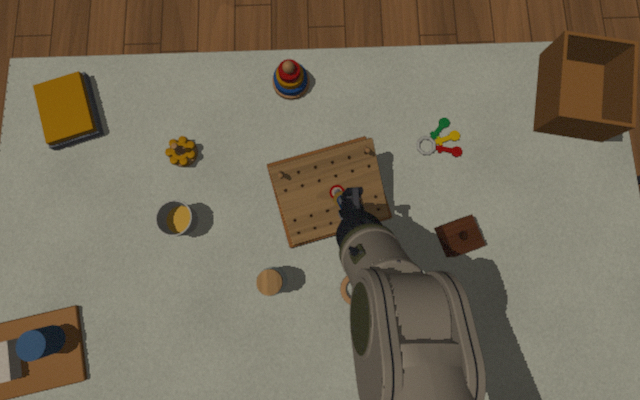

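View pics/w9.png

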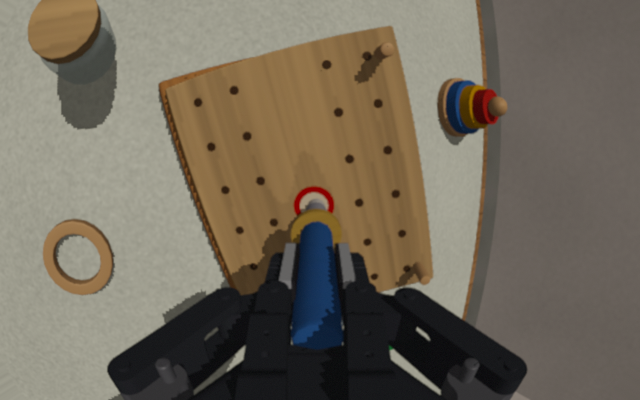

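The checks agree: about 3.3 N along the normal, 4.4 mm of plunger travel, axis within 0.2° of square, tip about 1–2 mm from the spot centre, and the board and cup unmoved. I hand in.

```bash
python3 - <<'E'
from workcell import manip
o=manip.get_obs();print(o["clock"],abs(o["joint_velocities"]).max());print(manip.hand_in())
E
```

```text
18.525 0.0010851584208866182
the job is handed in; nothing more can be done
None
```

I took the dauber out of its block, dipped it in the cup until the felt touched the wax, then pressed it square onto the ringed spot. I handed the job in at 18.5 s, still gripping the dauber and holding it there; the system gave no verdict.

| Last check | Measured | Allowed |
|---|---|---|
| Wax touch | 2–3 N, held about 0.7 s | over 0.3 N for 0.1 s |
| Push on the board | about 3.3 N | 0.7–9 N |
| Tip pushed in | about 4.4 mm | 1–9.5 mm |
| Dauber off square | about 0.1°, taking it to lie along the tool axis | 0.14 rad (8°) |
| Tip from spot centre | about 1–2 mm | 10 mm |
| Board upper part | moved 1 mm or less, within depth noise | 12 mm |

- **Agreement:** the measured force and the tip travel match the stated spring. The arm was at rest and the dauber had not slipped in the grip.
- **Other objects:** the cup and the bystanders look unmoved in the last top picture. The ring is partly hidden there by the arm but looks in place in the scene view.
- **Disagreement:** the last wrist measurements put the spot up to 5 mm to one side, because the dauber hid part of the ring. I used the earlier clear views instead, where the wrist and top cameras agreed to about 2.5 mm.

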